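# Probe two terminals and hold the tester up to be read

### The job

Draw the orange electrical tester out of its stand, touch its tip gently for a moment on top of the brass stud with the black collar, then on the one with the red collar, without touching the yellow one. Then lift it with its tip well over 12 cm above the bench and tilt it about 45 degrees from upright with the screen on the upper side, so that it can be read; finish while still holding it there, quite still, in the gripper. Do not knock the other things on the bench about.

Things in the scene. Friction and masses are not known exactly. Their poses are not given: they have to be found in the camera images.
- tester: orange hand tester, loose, about 0.15 kg, tip down in the stand. Origin at its metal tip, +z along it to its top end (160 mm), +x out of the face with the pale green screen. Body 30 mm (x) by 24 mm (y), 50 to 160 mm above the tip; below it a black nose 14 mm across and a steel spike 5 mm across. Grip it across y. In the stand the screen faces away from the robot, within half a radian of world +x
- tester_grip (a point): point on the tester's axis 130 mm above its tip, a good place for the TCP when gripping; same axes as the tester
- tester_tip (a point): the end of the tester's spike. The spike is sprung along the tester's axis: it gives 8 mm, starting at 1.2 N and reaching 6 N when fully pushed in
- stand: teal stand, fixed, 60 x 70 mm, 85 mm tall (base plate 100 x 110 x 6 mm), to the left or right. Origin under its centre. The tester sits 25 mm deep in a 34 x 28 mm pocket, its body on a ledge 60 mm up, its spike hanging in an 18 mm hole, tip 10 mm over the bench; it must rise 80 mm to be clear. The tester's body shows from 85 to 170 mm above the bench
- fbox: grey power distribution box, fixed, 115 mm (x) by 240 mm (y), 40 mm tall, on the other side from the stand. A row of coloured fuses 8 mm tall runs along its far (+x) edge, the three studs in a row along y, 18 mm to the near side of its centre line. Origin under its centre
- black_post: one of three identical test points in a row on the grey box, 75 mm apart, in a random order: an upright brass stud 22 mm across and 16 mm tall, standing in a flat black collar 42 mm across and 10 mm tall; to be touched first; fixed. Body origin: centre of the collar's underside, on the box's top (40 mm over the bench)
- black_top (a point): centre of the top face of the stud in the black collar, 66 mm over the bench
- red_post: one of three identical test points in a row on the grey box, 75 mm apart, in a random order: an upright brass stud 22 mm across and 16 mm tall, standing in a flat red collar 42 mm across and 10 mm tall; to be touched second; fixed. Body origin: centre of the collar's underside, on the box's top (40 mm over the bench)
- red_top (a point): centre of the top face of the stud in the red collar, 66 mm over the bench
- yellow_post: one of three identical test points in a row on the grey box, 75 mm apart, in a random order: an upright brass stud 22 mm across and 16 mm tall, standing in a flat yellow collar 42 mm across and 10 mm tall; must not be touched by the tester; fixed. Body origin: centre of the collar's underside, on the box's top (40 mm over the bench)
- spray: loose spray can, blue with a pale top, 60 mm diameter, 180 mm tall, standing near the far rack; bystander; origin under its centre
- filter: loose white oil filter, 76 mm diameter, 88 mm tall; bystander; origin under its centre
- bearing: loose steel bearing ring, 72 mm outside, 36 mm bore, 18 mm tall, lying flat; bystander; origin under its centre
- carton: loose cardboard parts carton, 90 x 130 x 70 mm; bystander; origin under its centre
- wrench: loose steel wrench lying at the right-hand side of the bench; bystander
- driver: loose screwdriver lying at the left-hand side of the bench; bystander
Not all that is in view belongs to the job. Of the things that look like the tester, the largest one is meant.

How it is judged:
By the outcome, as a careful person would: the job done as asked, in the order asked, and still so for the second after the job is handed in, while the arm keeps its last pose, push and grip.
It also fails if it takes over 51 s, if anything falls off the work surface, if the arm or the gripper's body presses on something with over 40 N, if the wrist force passes 120 N, or if a joint passes its speed limit or range.

### The arm

A 6-joint arm with a two-finger parallel gripper is mounted at the origin on the work surface. World frame = base frame: x ahead of the robot, y to its left, z up, the work surface at z = 0. Lengths are in mm, angles in rad, forces in N, time in s.
With the tool pointing down it reaches from about 350 to 925 mm from the base axis. Payload 6.4 kg.
Tool frame: the origin (TCP) lies between the finger pads, 19 mm behind the fingertips; this is the grasp point; x points along the fingers, z is the direction in which the jaws open and shut, and the axes are right-handed (so a half turn about x gives the same grasp; the last joint's range is limited). The gripper opens to 94 mm and grips with 3 to 60 N. Pads are 16 mm wide; open, the fingers measure 119 mm over their backs; the gripper's body (75 mm by 177 mm) begins 78 mm behind the grasp point.
Start: joints at [1.093, 0.245, 1.558, -0, 1.339, -0.174], TCP at [194.444, 620.246, 224.255] pointing down, gripper open.
Joint ranges: [-3.13, 3.13], [-1.02, 2.26], [0.13, 2.54], [-0.95, 4.09], [0.21, 2.88], [-2.74, 2.74]. Speed limits (rad/s): [2.57, 2.57, 3.14, 3.14, 3.14, 3.14].

### API

Orientations are given as a unit quaternion [x, y, z, w].
In Python, from plant import * gives the robot as it stands. Calls block until the motion is done:
- reach(position, orientation): joint-space move of the TCP to a pose.
- line_to(position, orientation=None, rate=150): straight line of the TCP; orientation=None keeps the orientation; rate is the mean speed in mm/s.
- movej(angles): joint-space move.
- command_gripper(opening, force=None): finger opening in mm; force is the grip in N (None keeps the last); returns when the fingers have stopped.
- hold(seconds).
- solve_ik(position, orientation): joint angles nearest the present ones, or None.
- get_state(): the state.
- camera(name): name is "scene" or "top" or "wrist"; returns the picture (480x640x3 uint8, blue, green, red); there is no depth.
- camera_params(name): a dict with "mtx" (3x3 intrinsics, pixels), "k1" (the pictures are not rectified: a ray, as slopes to the right and down, at radius r is drawn at 1 + k1 r^2 times it, then the intrinsics apply), "rvec" (rotation vector, rad) and "tvec" (3), from world to camera coordinates, as OpenCV has them. Camera axes: x right, y down, z forward; pixel columns grow to the right and rows downward; lengths in mm; the calibration is good to about 2 mm. A picture is of the moment at which its call begins: read the wrist's pose just before it. camera_params takes no time and is no camera call; for the wrist camera it gives the pose at the moment of the call.
A pose or a line that the arm cannot do raises IKError and nothing moves.
- hand_in(): hands the job in, once; it reports no verdict.
The state is a dict: "t": time; "joint_pos": joint angles; "qd": joint speeds; "effort": joint torques, N m; "tool_pos": TCP position; "ee_rot": TCP orientation; "wrist_force": force on the tool from outside, world axes, zero at the start; "wrist_torque": the same for the moment, N m; "grip_width": finger opening in mm.
Only numpy, scipy, OpenCV 4.12 (cv2) and the standard library are available. Lean on these libraries where they do the work, as an engineer would, in place of code of your own. Each camera call takes 0.05 s, during which the arm holds its last target. There are 200 camera calls.

## Working session

There is one attempt and no reset: what is moved stays moved. The work goes in short steps, each a Python script; the robot and the scene stay as the last script left them, time stands still between calls to the robot, and variables do not carry over. Pictures are saved under pics/ and viewed, about 8 in all and at most 12, crops included, and the job is handed in when it is done.

```bash
ls; mkdir -p pics
python3 - <<'E'
from plant import *
import cv2
for n in("scene","top"):
    cv2.imwrite(f"pics/{n}0.png",camera(n)); p=camera_params(n); print(n,{k:np.round(v,4).tolist() for k,v in p.items()} if 'np' in globals() else p)
s=get_state();print(s)
E
```

```text
pics
scene {'mtx': array([[445.52095718,   0.        , 322.93248601],
       [  0.        , 445.52095718, 244.0809769 ],
       [  0.        ,   0.        ,   1.        ]]), 'k1': -0.060445900551184706, 'rvec': array([ 0.92130155,  2.51946027, -1.07742001]), 'tvec': array([ 400.70563435, -173.24699739, 1557.62297262])}
top {'mtx': array([[456.43058317,   0.        , 319.37772625],
       [  0.        , 456.43058317, 240.20688809],
       [  0.        ,   0.        ,   1.        ]]), 'k1': -0.03342795094440641, 'rvec': array([ 2.09754164, -2.1440981 ,  0.21265631]), 'tvec': array([  25.44166268,  550.63175811, 1203.97460158])}
{'t': 0.1, 'joint_pos': array([ 1.09284294e+00,  2.45742935e-01,  1.55887125e+00,  1.73234134e-05,
        1.33870688e+00, -1.74109544e-01]), 'qd': array([-0.00133786, -0.00060245, -0.00473897,  0.00017925,  0.00134935,
        0.00085058]), 'effort': array([ 8.53018864e-04, -4.16915631e+01, -3.15522909e+01,  6.88068965e-02,
        3.10036296e-02, -4.02272212e-05]), 'tool_pos': array([194.234294  , 619.77272781, 223.26757342]), 'ee_rot': array([-0.41883623,  0.57046112,  0.41830503,  0.56936036]), 'wrist_force': array([-0.26361245, -0.60646982, -0.32191122]), 'wrist_torque': array([ 0.02219796,  0.01653858, -0.01855831]), 'grip_width': 94.30377131478092}
```

View pics/scene0.png

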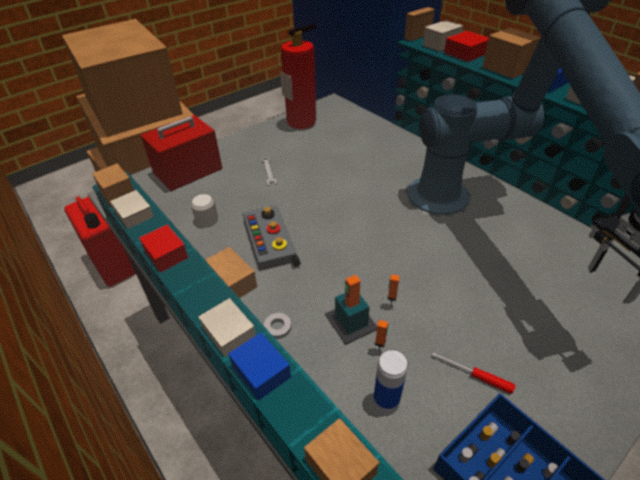

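View pics/top0.png

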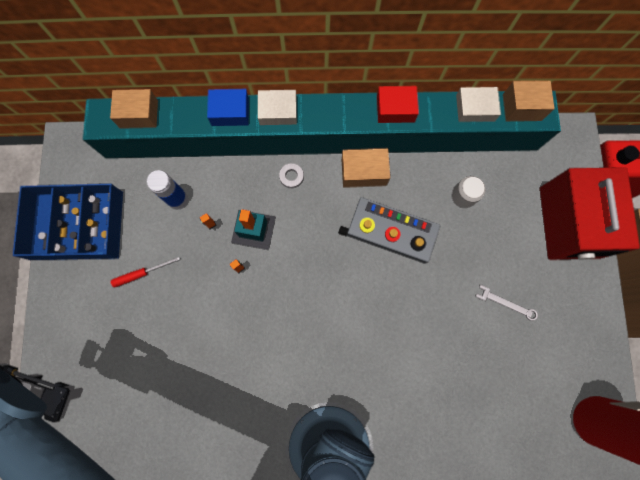

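The tester is in the stand (top view ≈ (246,217), scene ≈ (352,292)), with two small decoys beside it. The box is on the right, with the studs ordered yellow (367,225), red (393,234), black (419,242) in the top view. Next I'll measure these.

```bash
cat > h.py <<'E'
from plant import *
import numpy as np, cv2
def ray(p,uv):
    K=p["mtx"];uv=np.atleast_2d(uv).astype(float)
    d=(uv-[K[0,2],K[1,2]])/[K[0,0],K[1,1]]
    s=d.copy()
    for _ in range(10): s=d/(1+p["k1"]*(s**2).sum(1,keepdims=True))
    R=cv2.Rodrigues(np.array(p["rvec"]))[0];c=-R.T@np.array(p["tvec"])
    return c,np.c_[s,np.ones(len(s))]@R
def plane(p,uv,z):
    c,d=ray(p,uv); return c+d*((z-c[2])/d[:,2])[:,None]
def proj(p,X):
    R=cv2.Rodrigues(np.array(p["rvec"]))[0];q=np.atleast_2d(X)@R.T+np.array(p["tvec"]);s=q[:,:2]/q[:,2:]
    s=s*(1+p["k1"]*(s**2).sum(1,keepdims=True));return s@p["mtx"][:2,:2].T+p["mtx"][:2,2]
def mask(im,h0,h1,s=100,v=60):
    return cv2.inRange(cv2.cvtColor(im,cv2.COLOR_BGR2HSV),(h0,s,v),(h1,255,255))
def blobs(m,amin=20):
    return [c for c in cv2.findContours(m,cv2.RETR_EXTERNAL,cv2.CHAIN_APPROX_NONE)[0] if cv2.contourArea(c)>=amin]
E
python3 - <<'E'
from h import *
np.set_printoptions(precision=1,suppress=True)
im=cv2.imread("pics/top0.png");p=camera_params("top")
for nm,a,b,z in(("orange",5,13,170),("yellow",24,34,50),("red",0,4,50),("red2",174,180,50)):
    m=mask(im,a,b,140,90); m[:150]=0; m[300:]=0; m[:,:180]=0; m[:,480:]=0
    for c in blobs(m,15):
        r=cv2.minAreaRect(c);print(nm,cv2.contourArea(c),r,plane(p,r[0],z)[0])
# scene
for n in("scene","top"):
    f=cv2.imread(f"pics/{n}0.png"); 
    cr=f[255:345,310:430] if n=="scene" else f[180:290,180:290]
    cv2.imwrite(f"pics/{n}c.png",cv2.resize(cr,None,fx=5,fy=5,interpolation=cv2.INTER_CUBIC))
ps=camera_params("scene")
print("decoy base", plane(ps,[[391,299],[380,347]],0),"studs",plane(p,[[367,224],[393,233],[418.5,242]],66))
print("decoy tops",[plane(p,[[207,221],[237,265]],z) for z in(60,100)])
g=plane(p,[[360,200],[439,222],[429,262],[346,236]],40);print("box corners",g)
E
```

```text
orange 53.5 ((235.75001525878906, 264.7500305175781), (10.60660171508789, 8.485280990600586), 45.0) [470.8 222.2 170. ]
orange 53.0 ((206.50003051757812, 219.50003051757812), (12.727922439575195, 8.485280990600586), 45.0) [587.5 297.7 170. ]
orange 130.5 ((244.692626953125, 219.08172607421875), (18.588729858398438, 11.477604866027832), 86.42366790771484) [586.5 201.2 170. ]
orange 16.5 ((381.4000244140625, 210.30001831054688), (3.4785051345825195, 6.640782833099365), 18.43494987487793) [ 601.9 -144.6  170. ]
yellow 153.5 ((367.0, 225.0), (14.0, 14.0), 90.0) [ 592.1 -120.2   50. ]
yellow 18.0 ((407.0, 219.0), (6.0, 4.0), 90.0) [ 606.9 -232.9   50. ]
red 159.0 ((392.0000305175781, 234.0), (14.142135620117188, 14.142135620117188), 45.0) [ 565.  -188.6   50. ]
red 17.0 ((423.800048828125, 225.1000213623047), (3.4785051345825195, 6.640782833099365), 18.43494987487793) [ 588.5 -278.8   50. ]
red 17.0 ((389.800048828125, 213.10000610351562), (3.4785051345825195, 6.640782833099365), 18.43494987487793) [ 624.9 -185.6   50. ]
decoy base [[459.8 220.2  -0. ]
 [592.2 310.2   0. ]] studs [[ 591.2 -118.5   66. ]
 [ 564.4 -188.8   66. ]
 [ 537.8 -257.3   66. ]]
decoy tops [array([[610.8, 323.3,  60. ],
       [486.1, 238.5,  60. ]]), array([[600.9, 313.5, 100. ],
       [480.3, 231.5, 100. ]])]
box corners [[ 667.6 -104.6   40. ]
 [ 598.8 -324.9   40. ]
 [ 485.7 -288.8   40. ]
 [ 564.2  -61.3   40. ]]
```

```bash
python3 -c "
import cv2,numpy as np
a=cv2.imread('pics/scenec.png');b=cv2.imread('pics/topc.png')
a=cv2.resize(a,(400,300));b=cv2.resize(b,(400,400));c=np.zeros((400,800,3),'uint8');c[:300,:400]=a;c[:,400:]=b;cv2.imwrite('pics/both.png',c)"
```

```text
(no output)
```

View pics/both.png

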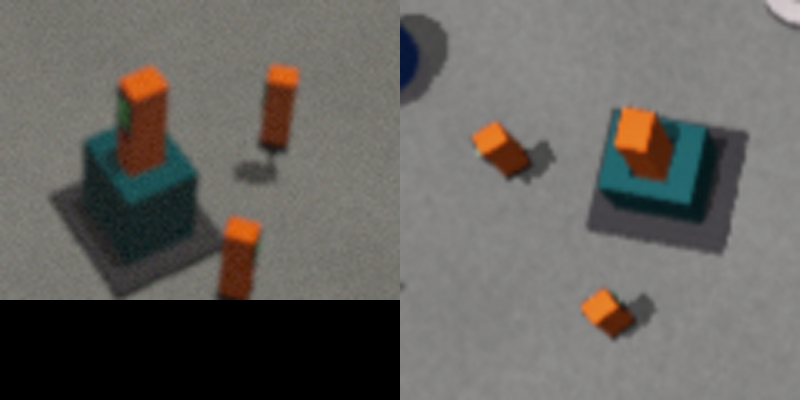

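The crop shows the stand turned by roughly −0.15 rad, with the screen on the far side. Two upright decoys stand clear of the grasp. I'll go above the tester and take a close look with the wrist camera.

```bash
cat >> h.py <<'E'
from scipy.spatial.transform import Rotation as Rn
def tool(psi,tilt=0,flip=1):
    """tool orientation holding a tester of yaw psi; tilt leans the screen upward"""
    T=Rn.from_euler("z",psi)*Rn.from_euler("y",-tilt)
    x,y,z=T.as_matrix().T
    X=-z;Z=flip*y;return Rn.from_matrix(np.c_[X,np.cross(Z,X),Z]).as_quat()
E
python3 - <<'E'
from h import *
np.set_printoptions(precision=3,suppress=True)
p=camera_params("top")
c=np.array([[747,130],[722,252],[588,230]])*1.;c[:,0]-=400;uv=c/3.636+180
g=plane(p,uv,6);print(g,np.linalg.norm(np.diff(g,axis=0),axis=1))
e=g[2]-g[1];psi=np.arctan2(-e[0],e[1]);cen=(g[0]+g[2])/2;print("psi",psi,"stand",cen)
top=plane(p,[[180+235/3.636,180+130/3.636]],170)[0];print(top)
s=get_state();P=s["tool_pos"]
line_to([P[0],P[1],320],rate=250)
for f in(1,-1):
    q=solve_ik([cen[0],cen[1],330],tool(psi,0,f));print(f,q)
f=min((1,-1),key=lambda f:abs(solve_ik([cen[0],cen[1],330],tool(psi,0,f))[5]))
print("flip",f)
reach([cen[0],cen[1],330],tool(psi,0,f)); hold(.3)
pw=camera_params("wrist");im=camera("wrist");cv2.imwrite("pics/w1.png",im);import pickle;pickle.dump(pw,open("w1.pkl","wb"))
print(get_state()["t"],get_state()["tool_pos"],pw)
E
```

```text
[[635.401 138.556   6.   ]
 [537.218 158.506   6.   ]
 [557.074 264.003   6.   ]] [100.189 107.349]
psi -0.18603214291385778 stand [596.238 201.279   6.   ]
[595.121 201.429 170.   ]
1 [ 0.146  0.131  1.496 -0.     1.514 -1.239]
-1 [ 0.146  0.131  1.496 -0.     1.514  1.902]
flip 1
3.0667 [596.148 201.578 330.017] {'mtx': array([[414.616,   0.   , 322.032],
       [  0.   , 414.616, 230.164],
       [  0.   ,   0.   ,   1.   ]]), 'k1': -0.09220904297620337, 'rvec': array([-2.241, -1.86 , -0.264]), 'tvec': array([-306.326, -585.43 ,  341.059])}
```

View pics/w1.png

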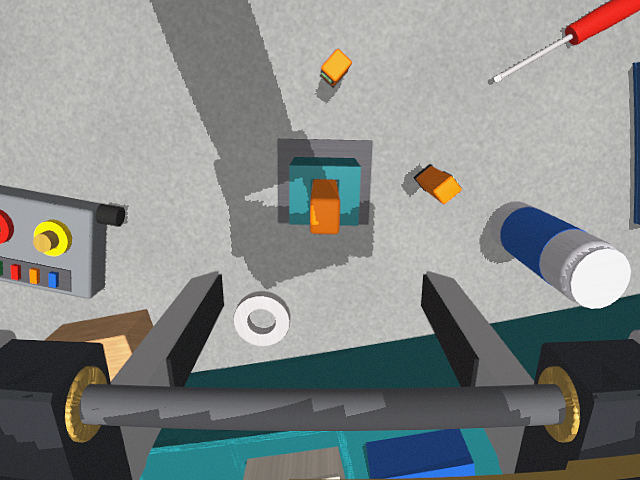

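The wrist view shows the tester's top face at about cols 309–340, rows 199–233, square to the picture, with the decoys off to the sides. Next I'll check the numbers.

```bash
python3 - <<'E'
from h import *
import pickle
np.set_printoptions(precision=2,suppress=True)
p=pickle.load(open("w1.pkl","rb"));im=cv2.imread("pics/w1.png")
m=mask(im,5,20,150,185);m[:150]=0;m[260:]=0;m[:,:280]=0;m[:,370:]=0
c=max(blobs(m),key=cv2.contourArea);r=cv2.minAreaRect(c);print(r)
P=plane(p,cv2.boxPoints(r),170);print(P,P.mean(0),np.linalg.norm(np.diff(P,axis=0),axis=1))
# stand base plate from dark gray corners seen in picture
b=plane(p,[[278,140],[372,140],[373,227],[278,224]],6);print(b,b.mean(0),np.linalg.norm(np.diff(b,axis=0),axis=1))
y=b[0]-b[1];print("yaw(-)",np.arctan2(y[0],-y[1]))
# studs and box
print("yellow stud top",plane(p,[[43,241]],66))
E
python3 - <<'E'
import cv2;im=cv2.imread('pics/w1.png')
cv2.imwrite('pics/w1c.png',cv2.resize(im[120:260,240:400],None,fx=4,fy=4))
E
```

```text
((324.0, 216.0), (34.0, 28.0), 90.0)
[[580.16 193.43 170.  ]
 [584.22 215.12 170.  ]
 [611.75 210.26 170.  ]
 [607.6  188.06 170.  ]] [595.93 201.72 170.  ] [22.07 27.95 22.58]
[[538.31 159.26   6.  ]
 [558.19 265.56   6.  ]
 [661.24 250.78   6.  ]
 [636.31 138.1    6.  ]] [598.52 203.42   6.  ] [108.14 104.1  115.41]
yaw(-) -0.18489732185792812
yellow stud top [[ 591.34 -118.99   66.  ]]
```

View pics/w1c.png

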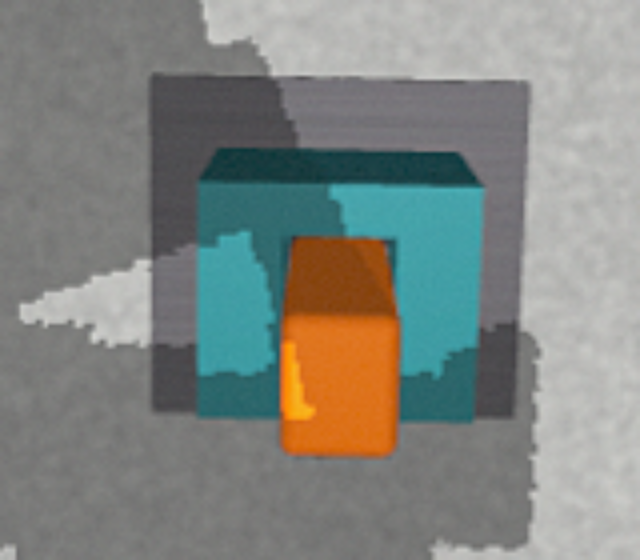

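Two views agree: the tester axis is at (596, 201.6) with yaw −0.185. Gripping now.

```bash
python3 - <<'E'
from h import *
np.set_printoptions(precision=2,suppress=True)
psi=-.185;o=tool(psi);x,y=596,201.6
command_gripper(64,40)
line_to([x,y,200],o,rate=200); hold(.2); print(get_state()["wrist_force"])
line_to([x,y,140],rate=80)
command_gripper(15,40); hold(.3)
s=get_state();print(s["grip_width"],s["wrist_force"],s["wrist_torque"],s["tool_pos"])
line_to([x,y,165],rate=50); s=get_state();print(s["wrist_force"],s["grip_width"])
line_to([x,y,265],rate=120); hold(.3)
s=get_state();print(s["wrist_force"],s["wrist_torque"],s["grip_width"],s["t"])
B=[537.8,-257.3]
for P,t in((B+[266],0),(B+[190],0),([520,-150,340],np.pi/4),([560,-60,330],np.pi/4)): print(solve_ik(P,tool(psi,t)))
for n in("wrist","top","scene"): cv2.imwrite(f"pics/g_{n}.png",camera(n))
E
python3 - <<'E'
import cv2,numpy as np
a=cv2.imread('pics/g_wrist.png');b=cv2.imread('pics/g_scene.png')
c=np.zeros((480,800,3),'uint8');c[:300,:400]=cv2.resize(a,(400,300));c[:400,400:]=cv2.resize(b[180:380,250:450],(400,400));cv2.imwrite('pics/g.png',c)
E
```

```text
[ 0.   -0.07 -0.49]
23.824458938393807 [ 0.39  2.06 -0.66] [ 0.55 -0.11 -0.05] [596.08 201.85 140.07]
[ 0.89 -0.25 -2.53] 23.86669187387653
[-0.77  0.66 -2.19] [-0.04  0.02 -0.  ] 23.595202398655484 8.55
[-0.64  0.09  1.66 -0.    1.4  -2.02]
[-0.64  0.15  1.73 -0.    1.26 -2.02]
[-0.65 -0.56  2.2   0.45  0.83 -2.23]
[-0.37 -0.48  2.17  0.21  0.69 -1.86]
```

View pics/g.png

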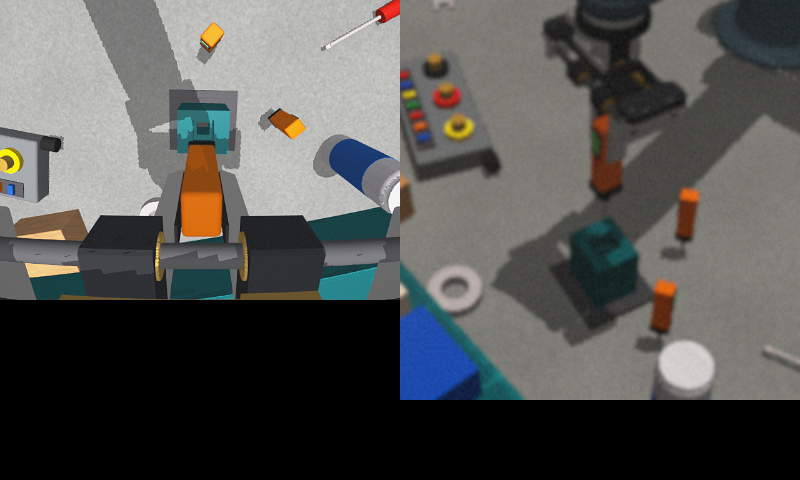

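The tester is held upright and clear of the stand (width 23.6 mm, weight registered). Next I'll hover over black and check the alignment before touching.

Run:
```python
from h import *
import pickle
np.set_printoptions(precision=2,suppress=True)
o=tool(-.185)
line_to([537.8,-257.3,265],o,rate=220); line_to([537.8,-257.3,208],rate=100);hold(.3)
s=get_state();print(s["t"],s["tool_pos"],s["wrist_force"])
out=np.zeros((480,800,3),'uint8')
for i,n in enumerate(("wrist","scene")):
    p=camera_params(n);im=camera(n);cv2.imwrite(f"pics/b_{n}.png",im)
    e=proj(p,[[537.8,-257.3,66],[564.4,-188.8,66],[537.8,-257.3,78]]);print(n,e)
    u,v=e[0].astype(int);u=min(max(u,50),589);v=min(max(v,50),429);c=im[v-50:v+50,u-50:u+50]
    out[:400,400*i:400*i+400]=cv2.resize(c,(400,400),interpolation=cv2.INTER_CUBIC)
    for q in e: cv2.drawMarker(out,tuple(np.round((q-[u-50,v-50]+.5)*4+[400*i,0]).astype(int).tolist()),(255,0,255),0,14,1)
cv2.imwrite("pics/b.png",out[:400])
```

```text
11.9667 [ 538.06 -257.47  208.64] [ 0.24 -0.02 -1.8 ]
wrist [[324.38 221.51]
 [418.22 238.61]
 [324.45 225.79]]
scene [[266.8  208.9 ]
 [272.32 223.3 ]
 [266.4  205.96]]
```

View pics/b.png

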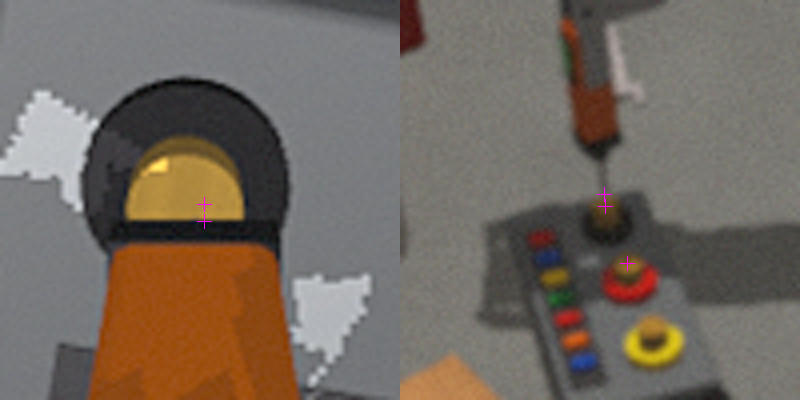

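In the wrist picture the stud's centre (crop ≈ (185,210)) is about 3–4 mm off my hover point. I'll correct it from the stud and collar, then touch.

Run:
```python
from h import *
np.set_printoptions(precision=2,suppress=True)
p=camera_params("wrist");o0=np.array([274,171])
f=lambda c:np.array(c)/4.-.5+o0
a=plane(p,[f([185,210])],66)[0];b=plane(p,[f([185,180])],50)[0]
c=plane(p,[f([82,180]),f([288,180])],50);print("stud",a,"collar",b,"dia",np.linalg.norm(c[1]-c[0]))
im=cv2.imread("pics/b_wrist.png");m=mask(im,0,4,150,80)|mask(im,174,180,150,80)
for c in blobs(m,150): r=cv2.minAreaRect(c);print("red",r,plane(p,[r[0]],50)[0])
m=mask(im,22,34,150,80)
for c in blobs(m,150): r=cv2.minAreaRect(c);print("yel",r,plane(p,[r[0]],50)[0])
```

```text
stud [ 538.02 -260.79   66.  ] collar [ 536.23 -260.56   50.  ] dia 40.827829545200046
red ((422.9307556152344, 297.25384521484375), (12.805045127868652, 22.452682495117188), 15.255120277404785) [ 622.3  -187.88   50.  ]
red ((410.5, 232.5), (51.0, 51.0), 90.0) [ 563.45 -191.35   50.  ]
yel ((423.7882080078125, 239.7529296875), (10.737510681152344, 25.156452178955078), 4.398705005645752) [ 571.54 -181.44   50.  ]
yel ((495.8800354003906, 248.6600341796875), (50.20000076293945, 50.80000305175781), 36.869895935058594) [ 590.39 -122.96   50.  ]
```

```bash
cat > touch.py <<'E'
from h import *
def fz(n=5):
    v=[]
    for _ in range(n): hold(.02); v.append(get_state()["wrist_force"][2])
    return np.mean(v)
def touch(x,y):
    line_to([x,y,208],rate=120); hold(.4); f0=fz(10)
    line_to([x,y,198.5],rate=30); hold(.2); print("pre",get_state()["tool_pos"],fz()-f0)
    z=198.5;d=0
    while z>190.5 and d<2.0:
        z-=.7; line_to([x,y,z],rate=20); hold(.08); d=fz()-f0
        print(round(z,1),round(get_state()["tool_pos"][2],2),round(d,2))
    hold(.4); print("held",fz()-f0,get_state()["wrist_torque"])
    for n in("scene",): cv2.imwrite(f"pics/t_{int(x)}.png",camera(n))
    line_to([x,y,210],rate=60); hold(.2); s=get_state();print("t",s["t"],s["grip_width"],fz()-f0)
E
python3 - <<'E'
from touch import *
np.set_printoptions(precision=2,suppress=True)
touch(537,-259.5)
E
```

```text
pre [ 537.1  -259.6   198.72] -0.21307827889283226
197.8 197.8 -0.02
197.1 197.12 -0.3
196.4 196.41 -0.25
195.7 195.82 0.68
195.0 195.16 1.38
194.3 194.41 1.81
193.6 193.67 2.34
held 2.4887903611480544 [-0.1  -0.16 -0.02]
t 17.7083 23.894845889492988 -0.10036072483908587
```

Run:
```python
from touch import *
np.set_printoptions(precision=2,suppress=True)
touch(564,-190.5)
line_to([564,-190.5,290],rate=120)
line_to([510,-170,350],tool(-.185,np.pi/4),rate=50)
hold(1.0)
s=get_state();print(s["t"],s["tool_pos"],s["grip_width"],s["qd"],s["wrist_force"])
R=Rn.from_quat(s["ee_rot"]).as_matrix();print("tip if no slip",s["tool_pos"]+130*R[:,0],"tilt",np.degrees(np.arccos(-R[2,0])))
for n in("scene","top","wrist"): cv2.imwrite(f"pics/f_{n}.png",camera(n))
out=np.zeros((600,800,3),'uint8')
a,b,c=[cv2.imread(f"pics/f_{n}.png") for n in("scene","top","wrist")]
out[:300,:400]=cv2.resize(a,(400,300));out[:300,400:]=cv2.resize(b,(400,300));out[300:,:400]=cv2.resize(c,(400,300))
e=proj(camera_params("scene"),[s["tool_pos"]])[0].astype(int);print(e,proj(camera_params("scene"),[s["tool_pos"]+130*R[:,0]]))
out[300:,400:]=cv2.resize(a[max(e[1]-60,0):e[1]+60,e[0]-80:e[0]+80],(400,300))
cv2.imwrite("pics/f.png",out)
```

```text
pre [ 564.12 -190.55  198.74] -0.01631086552490979
197.8 197.83 -0.02
197.1 197.1 0.08
196.4 196.41 -0.01
195.7 195.79 0.99
195.0 195.15 1.87
194.3 194.41 2.41
held 2.0060939443354577 [-0.08 -0.11 -0.  ]
t 23.5167 23.797005310918944 0.06891499709158633
27.2333 [ 509.99 -169.98  350.  ] 24.211434423337078 [ 0. -0. -0. -0. -0. -0.] [ 0.52  0.12 -1.73]
tip if no slip [ 600.35 -186.89  258.07] tilt 45.00062780353894
[282 137] [[255.21 176.56]]
```

View pics/f.png

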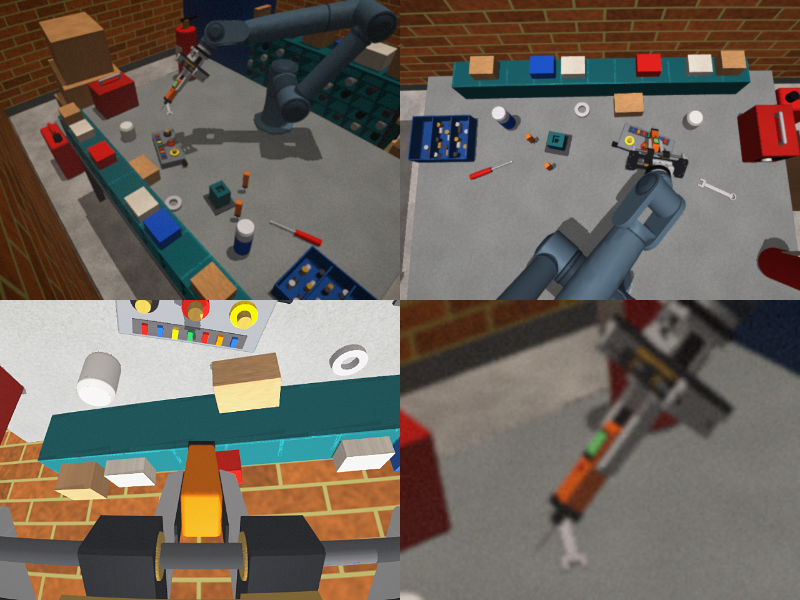

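The tester is held at 45° with the screen on the upper side. The tip shows at about (258,176) against an expected (255,177), so it hasn't slipped, and the other things look undisturbed.

```bash
python3 -c "
from plant import *
print(hand_in(),get_state()['t'])"
```

```text
the job is handed in; nothing more can be done
the job is handed in; nothing more can be done
```

I drew the tester out of its stand and touched its tip to the black stud, then the red one. I handed the job in with the arm still holding it up and tilted, at about 27 s of the 51 s allowed.

- **Touches:** the spike pressed with about 2.5 N on black and about 2 N on red. Contact came at the expected height both times. The yellow stud was only crossed well above, with the tip about 130 mm over the bench.
- **Final pose:** the tilt is 45.0° with the screen on the upper side. The tip is about 258 mm above the bench, and the joints are at rest.
- **Grip:** the last pictures show the tester not slipped. The tip was within about 4 pixels of where it should be, and the grip width was 24.2 mm.
- **Other things on the bench:** they look undisturbed in the last views. I judged this by eye and did not measure it.
- **One disagreement:** the first top-view estimate of the black stud was about 3 mm off the close-up wrist view. I corrected for it before touching.

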